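# Change the bayonet filter of a small hydraulic power unit

### The arm

A 6-joint arm with a two-finger parallel gripper is mounted at the origin on a cart in front of the work surface, level with it; the furniture and walls round the work are solid. World frame = base frame: x ahead of the robot, y to its left, z up, the work surface at z = 0. Lengths are in m, angles in degrees, forces in N, time in s.
With the tool pointing down it reaches from about 0.4 to 0.825 m from the base axis. Payload 7 kg.
Tool frame: the origin (TCP) lies midway between the tips of the shut fingers; the grasp point (between the pads) lies 19 mm behind it (r.grip_point_offset is the z of the grasp point in the tool frame, in m); z points along the fingers, y is the line along which they close (so a half turn about z gives the same grasp; the last joint's range is limited). The gripper opens to 88 mm and grips with 3 to 60 N. Pads are 19 mm wide; open, the fingers measure 130 mm over their backs; the gripper's body (78 mm by 193 mm) begins 47 mm behind the grasp point.
Start: joints at [-60.728, 20.546, 0.682, 0, -70.136, -16.507], TCP at [0.149, -0.658, 0.227] pointing down, gripper open.
Joint ranges: [-176.03, 176.03], [-82.01, 121.73], [-58.28, 71.71], [-173.87, 95.51], [-174.79, -0.11], [-173.66, 173.66]. Speed limits (degrees/s): [136.94, 136.94, 172.46, 180, 180, 180].

### API

Orientations are given as [roll, pitch, yaw] about the fixed x, y, z axes, in that order (R = Rz(yaw) Ry(pitch) Rx(roll)).
In Python, from plant import r, viewer, recognise, outline_of, pinpoint gives the robot as it stands.
- The arm moves only by the tool move_arm, never from a script. Its argument "targets" is a list of rows, each a list of 2 entries, a list of its own where there are three numbers: the shift along the tool's x, y, z in cm, then the turn, a rotation vector about the tool's x, y, z in rad. A call has 1 to 5 rows; each row is the pose to reach, as a shift and turn from the pose commanded when the call began, along the tool's axes at that moment; what a row does not reach only later rows make up. A row lasts 1/8 s, in which the tool goes at most 62.5 mm and 10.7 degrees, less where a joint would pass 70% of its speed; a pose out of reach is approached as far as the arm can. A call with a gripper value outside its range is refused whole. "jaw" is the finger opening in cm, from 0 to 8.76, set as the call begins (left out, the last holds). The fingers move at their own pace and stop on an object; "squeeze" is the grip in N (left out, the last holds). Time passes only in rows, so rows that repeat a pose let the fingers close. It gives the time, the measured TCP pose, the force, the opening and the grip force at its end, in the units of the state.
- r.get_state(): the state, without advancing time (a new reading comes with each control period).
- viewer.capture(name): name is "scene" or "top" or "wrist"; returns a dict with "image" (420x560x3 uint8, blue, green, red), "intrinsics" (3x3 intrinsics, pixels), "camera_from_world" (4x4, takes a point from world to camera coordinates). Camera axes: x right, y up, looking along -z (the intrinsics and any distortion apply to the point x, -y, -z); pixel columns grow to the right and rows downward; lengths in m; the calibration is good to about 2 mm. A picture is of the moment at which its call begins. There is no depth.
- r.close_job(): hands the job in; it is judged then, once.
Trained networks look in the newest picture that a camera, given by its name, has taken for a name from the list of things; names that differ only in an ending like _2 or _b are one class to them, and where a whole thing is asked for, a point or a joint stands for the part that bears it (a point fixed in the world has none). Each returns a list of dicts, best first, with "score" (0 to 1); they miss things now and then, are a little off and sometimes report something else, mostly with a low value. They report only what shows in the picture. A call takes as long as a camera call. They do not tell look-alikes from the thing itself.
- recognise(label, camera): "box" ([left, top, right, bottom] in pixels, round what is visible of it).
- outline_of(label, camera): "mask" (420x560 bool, what is visible of it) and "box" ([left, top, right, bottom] in pixels, round what is visible of it).
- pinpoint(label, camera): "location" ([row, column] in pixels: a listed point, or the origin of a listed thing).
The state is a dict: "time_s": time; "joints": joint angles; "qd": joint speeds; "joint_torque": joint torques, N m; "tcp_pos": TCP position; "eef_rot": TCP orientation; "contact_force": force on the tool from outside, world axes, zero at the start; "moment": the same for the moment, N m; "gripper_width": finger opening in m; "gripper_force": force on a finger pad.
Only numpy, scipy, OpenCV 4.12 (cv2) and the standard library are available. Lean on these libraries where they do the work, as an engineer would, in place of code of your own. Each camera call takes 0.05 s, during which the arm holds its last target. There are 200 camera calls.

### The job

Change the filter of the hydraulic power unit: push the old one in against its spring, turn it a quarter anticlockwise and draw it out, and put it through the sprung flap of the steel waste bin so that the flap swings shut behind it. Then take the new filter that stands on the bench, push it into the filter head and turn it a quarter clockwise until it clicks home. Leave the wrench, jar, tape roll and stubby screwdriver where they lie.

Things in the scene. Friction and masses are not known exactly. Their poses are not given: they have to be found in the camera images.
- power_unit: Small hydraulic power unit, fixed: grey tank 240 x 200 x 97 mm with a motor along its back edge. Origin: centre of the underside; x points from its front to its back (away from the robot at yaw 0), z up. The unit and the waste bin may stand left or right.
- filter_head: Aluminium filter tube, outside 75 mm, on the unit's front. Origin: centre of the mouth's rim face; z: the tube's axis out of the mouth, 35 deg from vertical, leaning to the unit's front; y level. Bore 43 mm. Two 10 mm wide notches for a filter's lugs at +x and -x, through a lip 10 mm thick; underneath, the lugs can turn only clockwise (looking into the mouth) to seats 80 deg on.
- seat (a point): In the filter head, one of the two seats (the other is opposite): a pocket 10 mm wide and 6 mm deep in the lip's underside, with a stop beyond it, where a lug springs up and locks. The point lies on its ceiling, 24 mm from the axis and 4 mm below the rim face. A locked filter's x axis is turned -80 (or +100) deg about z from the head's x axis.
- follower (a joint): Spring plate in the filter head that pushes a filter out; m along the head's axis, larger when deeper. -0.007: head empty (3 N); 0: filter locked (6.5 N); 0.006: lugs at the lip's underside, free to turn when deeper (9.5 N); 0.009: the filter's disc meets the rim, end of stroke (11 N).
- spent_filter: The old filter, locked in the filter head at the start; shape as the new one. In the head's frame its origin is at z = -54 mm when locked, below -60 mm when its lugs are clear under the lip and can turn, -63 mm at the end of the stroke, -47 mm when unlocked and lifted by the spring; above -44 mm the lugs are out of the notches, above 0 it is all out.
- new_filter: New filter, upright on the bench, bar roughly left to right; 0.2 kg, 99 mm long. Origin: centre of the foot; z: its axis, to the grip. Body 40 mm in diameter, foot tapered to 32; two lugs at +x and -x, z = 44 to 50 mm, 6 mm wide, reaching 27 mm from the axis; disc of 58 mm diameter, z = 63 to 69; on it a grip bar 50 mm long (x), 20 mm thick (y), up to z = 99.
- waste_bin: Steel waste bin, fixed, 190 (x) x 210 (y) x 248 mm high. Origin: centre of the underside; x from front to back. The front wall is 165 mm high; from there the top slopes up to the back at 30 deg from horizontal and has an opening 130 mm along the slope and 168 mm wide, closed by the flap. Empty inside.
- flap_middle (a point): Middle of the opening, on the bin's sloping face, over the flap; 65 mm down the slope from the hinge, 23 mm in front of the bin's origin and 206 mm above the bench.
- flap (a joint): The bin's sprung steel flap, 132 x 172 mm, hinged at its upper (back) edge, swings inward and down; rad, 0 = shut, up to 1.4. A weak spring (about 0.3 N at the free edge when shut, 1 N when open) shuts it by itself.
- wrench: Bystander: combination wrench, 149 x 28 x 6 mm, lying on the bench. Origin: centre of the underside.
- jar: Bystander: plastic jar, 68 mm in diameter, 64 mm high. Origin: centre of the underside.
- tape: Bystander: roll of electrical tape, 59 mm in diameter, 19 mm high, lying flat. Origin: centre of the underside.
- stubby: Bystander: stubby screwdriver, 91 x 29 x 31 mm, lying. Origin: centre of the underside.
Mind the look-alikes: they are no part of the job. Leave any red or yellow look-alike of the spent_filter alone.

How it is judged:
By the outcome, as a careful person would: the job done as asked, in the order asked, and still so for the second after the job is handed in, with the robot touching nothing.
It also fails if it takes over 67 s, if anything falls off the work surface, if the arm or the gripper's body presses on something with over 40 N, if the wrist force passes 120 N, or if a joint passes its speed limit or range.

## Working session

There is one attempt and no reset: what is moved stays moved. The work goes in short steps, Python scripts to look and compute and a tool call to move; the robot and the scene stay as the last step left them, time stands still between calls to the robot, and variables do not carry over. Pictures are saved under pics/ and viewed, at most 10 in all, crops included, and the job is handed in when it is done.

Besides the shell and the picture viewer there is one more tool, called after ">>>" as name(argument=value, ...) on one line, values as JSON. move_arm: Moves the arm, as the interface text tells. Its arguments: {"type":"object","properties":{"targets":{"type":"array","items":{"type":"array"}},"jaw":{"type":"number"},"squeeze":{"type":"number"}},"required":["targets"]}

```bash
ls; mkdir -p pics; python3 - <<'E'
from plant import r, viewer, recognise, outline_of, pinpoint
import cv2,numpy as np
ims=[]
for c in ["scene","top"]:
    d=viewer.capture(c); ims.append(d["image"]); cv2.imwrite(f"pics/{c}0.png",d["image"])
    print(c,np.round(d["intrinsics"],1).tolist(),np.round(d["camera_from_world"],3).tolist())
    for l in ["power_unit","filter_head","seat","spent_filter","new_filter","waste_bin","flap_middle","wrench","jar","tape","stubby"]:
        try: print(l,[(round(x["score"],2),np.round(x["location"]).tolist()) for x in pinpoint(l,c)][:4])
        except Exception as e: print(l,e)
print({k:np.round(v,3).tolist() for k,v in r.get_state().items()}, r.grip_point_offset)
E
```

```text
pics
scene [[535.5, 0.0, 272.2], [0.0, 535.5, 202.9], [0.0, 0.0, 1.0]] [[-0.68, -0.734, -0.009, 0.314], [0.521, -0.491, 0.698, -0.43], [-0.517, 0.47, 0.716, -1.288], [0.0, 0.0, 0.0, 1.0]]
power_unit [(0.65, [207.0, 294.0])]
filter_head []
seat [(0.92, [167.0, 317.0])]
spent_filter [(0.68, [180.0, 301.0]), (0.57, [252.0, 311.0]), (0.39, [215.0, 352.0])]
new_filter [(0.86, [262.0, 280.0])]
waste_bin [(0.95, [292.0, 168.0]), (0.57, [208.0, 297.0])]
flap_middle [(0.94, [249.0, 162.0])]
wrench [(0.52, [370.0, 201.0]), (0.47, [204.0, 294.0]), (0.19, [224.0, 223.0])]
jar [(0.58, [223.0, 223.0]), (0.43, [168.0, 314.0])]
tape [(0.57, [246.0, 229.0])]
stubby [(0.66, [291.0, 172.0]), (0.61, [371.0, 200.0])]
top [[410.0, 0.0, 276.3], [0.0, 410.0, 204.9], [0.0, 0.0, 1.0]] [[-0.029, -0.999, 0.041, -0.065], [0.983, -0.021, 0.18, -0.563], [-0.179, 0.045, 0.983, -1.497], [0.0, 0.0, 0.0, 1.0]]
power_unit [(0.7, [197.0, 312.0])]
filter_head [(0.73, [203.0, 320.0]), (0.57, [245.0, 381.0])]
seat [(0.69, [197.0, 322.0]), (0.32, [172.0, 257.0])]
spent_filter [(0.72, [194.0, 318.0]), (0.72, [240.0, 286.0]), (0.68, [234.0, 337.0]), (0.67, [221.0, 353.0])]
new_filter [(0.53, [232.0, 266.0])]
waste_bin []
flap_middle [(0.8, [192.0, 178.0])]
wrench [(0.64, [261.0, 168.0]), (0.48, [174.0, 258.0])]
jar [(0.6, [174.0, 260.0])]
tape [(0.74, [247.0, 381.0]), (0.51, [197.0, 250.0])]
stubby [(0.53, [243.0, 379.0])]
{'time_s': 1.2, 'joints': [-60.726, 20.546, 0.681, 0.001, -70.137, -16.507], 'qd': [0.114, 0.009, 0.009, -0.079, 0.012, 0.089], 'joint_torque': [0.002, -58.24, 29.33, 7.002, 0.012, -0.0], 'tcp_pos': [0.149, -0.658, 0.227], 'eef_rot': [179.998, -0.002, -167.233], 'contact_force': [0.65, -0.514, -0.222], 'moment': [0.019, 0.042, -0.021], 'gripper_force': 0.0, 'gripper_width': 0.087} -0.0188
```

```bash
python3 - <<'E'
import cv2
a=cv2.imread("pics/scene0.png")[110:400,80:420];b=cv2.imread("pics/top0.png")[120:330,120:440]
cv2.imwrite("pics/a.png",cv2.resize(a,None,fx=2.05,fy=2.05,interpolation=cv2.INTER_CUBIC));cv2.imwrite("pics/b.png",cv2.resize(b,None,fx=2.5,fy=2.5,interpolation=cv2.INTER_CUBIC))
E
```

```text
(no output)
```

View pics/a.png

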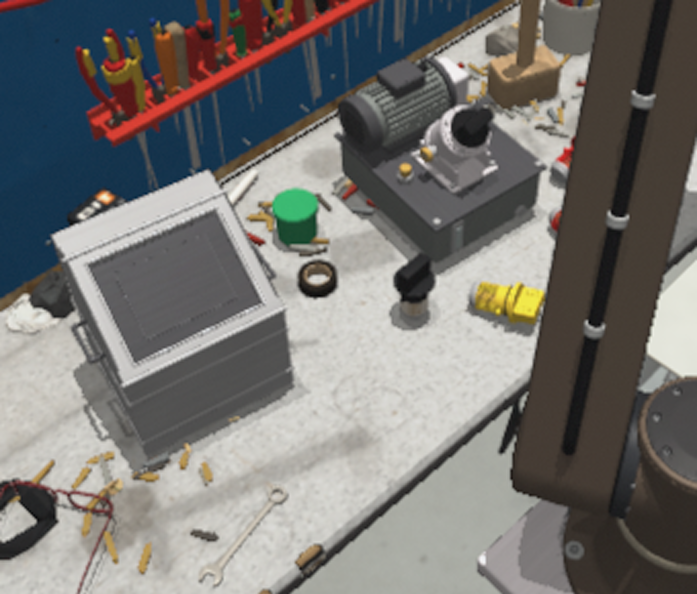

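View pics/b.png

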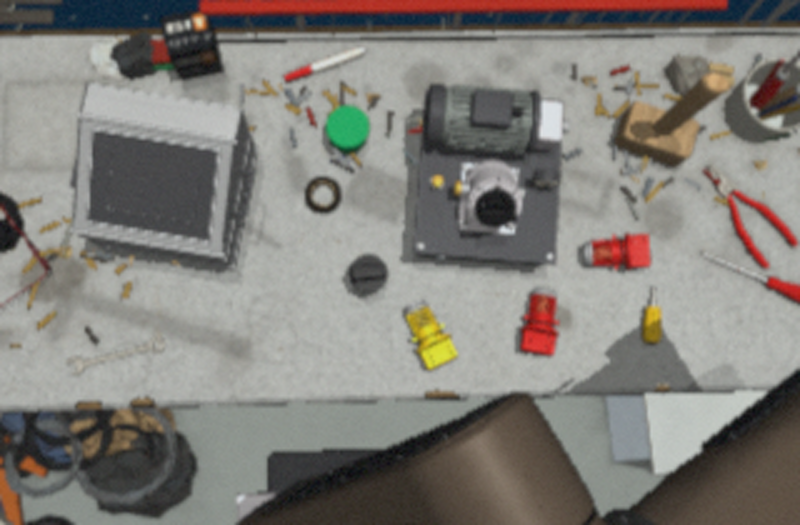

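Scene view: the bin is at crop (170,310), the green jar at (295,215) and the tape at (317,278). The upright black new filter is at (412,290), the power unit at (440,160), and the head with its black spent filter at (470,125). Candidates for the spent filter, in full top-image pixels:
- black in the head: (318,202)
- black upright on the bench: (267,230), which is the new filter
- yellow lying: (292,254)
- red lying: (336,249) and (366,221)

I choose the black one in the head as spent and the black upright one as new.

```bash
cat > h.py <<'E'
from plant import r, viewer, recognise, outline_of, pinpoint
import cv2,numpy as np
from scipy.spatial.transform import Rotation as R
from scipy.optimize import least_squares
np.set_printoptions(precision=4,suppress=True)
def cam(c):
    d=viewer.capture(c); return d["image"],np.array(d["intrinsics"]),np.array(d["camera_from_world"])
def proj(p,K,T):
    q=np.atleast_2d(p)@T[:3,:3].T+T[:3,3]; q=q*[1,-1,-1]; u=q@K.T; return u[:,:2]/u[:,2:]   # col,row
def ray(px,K,T):
    d=np.linalg.inv(K)@[px[0],px[1],1]*[1,-1,-1]; Rt=T[:3,:3].T; return -Rt@T[:3,3], Rt@d
def atz(px,z,K,T):
    o,d=ray(px,K,T); return o+d*(z-o[2])/d[2]
def tri(obs):  # [(colrow,K,T)]
    A=0;b=0
    for px,K,T in obs:
        o,d=ray(px,K,T); d/=np.linalg.norm(d); P=np.eye(3)-np.outer(d,d); A=A+P;b=b+P@o
    x=np.linalg.solve(A,b); return x,[np.round(proj(x,K,T)[0]-px,1) for px,K,T in obs]
def tool():
    s=r.get_state(); return np.array(s["tcp_pos"]),R.from_euler("xyz",s["eef_rot"],degrees=True)
def go(p,Rm):
    "shift (cm, tool axes) and rotvec from present pose"
    t,q=tool(); print("shift cm",q.inv().apply(np.array(p)-t)*100,"rotvec",(q.inv()*Rm).as_rotvec())
E
python3 - <<'E'
from h import *
s=cam("scene");t=cam("top");w=cam("wrist")
p,q=tool();C=-w[2][:3,:3].T@w[2][:3,3];print("wristcam in tool",q.inv().apply(C-p),"axes",(q.inv().as_matrix()@w[2][:3,:3].T).round(3).tolist(),w[1][0])
def P(l,c,i=0): return pinpoint(l,c)[i]["location"][::-1]
for n,a,b in [("unit",(294,207),(312,197)),("seat",(317,167),(322,197)),("spent",(301,180),(318,194)),("flap",(162,249),(178,192))]:
    print(n,tri([(a,*s[1:]),(b,*t[1:])]))
print("new foot",atz((280,262),0,*s[1:]),atz((266,232),0,*t[1:]))
for l in ["power_unit","waste_bin"]:
    for c,I in (("top",t),):
        m=outline_of(l,c)
        if m:
            print(l,c,m[0]["score"],m[0]["box"])
E
```

```text
wristcam in tool [ 0.0788 -0.0001 -0.159 ] axes [[-0.001, 0.957, 0.29], [1.0, 0.0, 0.001], [0.001, 0.29, -0.957]] [358.2292   0.     283.7421]
unit (array([ 0.6007, -0.2238, -0.0077]), [array([0., 0.]), array([-0., -0.])])
seat (array([ 0.5491, -0.2407,  0.1893]), [array([-5. , -0.7]), array([2.7, 3.2])])
spent (array([ 0.5845, -0.2308,  0.1175]), [array([-0.8, -0.1]), array([0.4, 0.5])])
flap (array([0.5839, 0.259 , 0.2007]), [array([-1. , -0.2]), array([0.5, 0.5])])
new foot [ 0.4661 -0.035   0.    ] [ 0.4651 -0.0384  0.    ]
waste_bin top 0.75 [151.3, 153.2, 224.3, 226.1]
```

```bash
cat >> h.py <<'E'
def headR(yaw=0):
    s,c=np.sin(np.radians(35)),np.cos(np.radians(35))
    return R.from_euler("z",yaw,degrees=True)*R.from_matrix(np.array([[c,0,-s],[0,1,0],[s,0,c]]))
def toolR(yaw,ang):  # tool holding a filter whose x axis is at ang in head frame
    return headR(yaw)*R.from_euler("z",ang,degrees=True)*R.from_matrix(np.diag([1.,-1,-1]))
E
python3 -c "
from h import *
go([.473,-.231,.277],toolR(0,-80))
"
```

```text
shift cm [-41.0288  34.5188  -5.0428] rotvec [ 0.5599 -0.3722 -1.471 ]
```

>>> move_arm(targets=[[[-5,4,-5],[0.06,-0.04,-0.16]],[[-11,10,-5],[0.12,-0.08,-0.33]],[[-17,15.5,-5],[0.18,-0.12,-0.49]],[[-23,20,-5],[0.24,-0.16,-0.65]],[[-28,24,-5],[0.3,-0.2,-0.81]]])

```text
time_s: 2.08
tcp_pos: [0.3266, -0.416, 0.2768]
eef_rot: [-160.0, 3.5, -119.4]
contact_force: [1.1, -0.8, -0.6]
gripper_width: 0.0873
gripper_force: 0.0
```

```bash
python3 -c "
from h import *
print(tool()[0]);go([.473,-.231,.277],toolR(0,-80))
"
```

```text
[ 0.3266 -0.416   0.2768]
shift cm [-23.2624  -2.9643   2.5526] rotvec [ 0.2574 -0.1649 -0.6571]
```

>>> move_arm(targets=[[[-5,-0.7,0.6],[0.06,-0.04,-0.15]],[[-10,-1.4,1.2],[0.12,-0.08,-0.3]],[[-15,-2,1.8],[0.18,-0.12,-0.46]],[[-20,-2.6,2.2],[0.23,-0.15,-0.6]],[[-23.3,-3,2.6],[0.26,-0.165,-0.66]]])

```text
time_s: 2.7
tcp_pos: [0.4745, -0.2318, 0.2767]
eef_rot: [-145.3, -5.7, -81.7]
contact_force: [0.7, -0.7, 0.1]
gripper_width: 0.0875
gripper_force: 0.0
```

```bash
python3 - <<'E'
from h import *
print(tool()[0],r.get_state()["eef_rot"],r.get_state()["joints"])
w=cam("wrist")
for l in ["filter_head","seat","spent_filter","power_unit"]:
    print(l,[(round(x["score"],2),np.round(x["location"]).tolist()) for x in pinpoint(l,"wrist")][:4])
H=np.array([.5535,-.231,.162]);Rh=headR(0)
print(proj(H+Rh.apply([[0,0,0],[0,0,.045]]),*w[1:]))
cv2.imwrite("pics/w1.png",w[0]);np.savez("w1.npz",K=w[1],T=w[2])
E
```

```text
[ 0.4745 -0.2318  0.2767] [-145.3113   -5.7469  -81.7115] [ -8.9221 -12.4067 -34.141   -9.2734 -33.8425  25.1168]
filter_head []
seat [(0.66, [188.0, 279.0])]
spent_filter [(0.88, [192.0, 280.0]), (0.79, [128.0, 476.0]), (0.6, [55.0, 441.0])]
power_unit [(0.81, [176.0, 322.0])]
[[285.5844 193.6678]
 [285.6991 209.3076]]
```

View pics/w1.png

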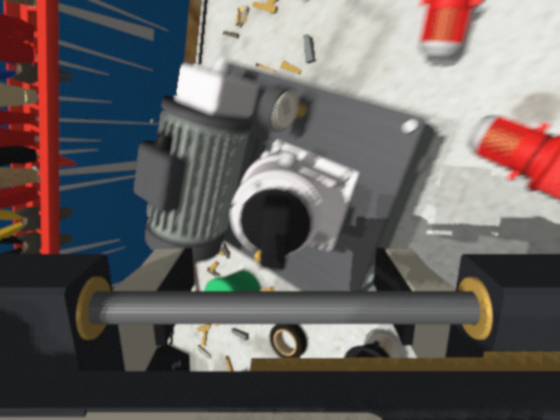

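The picture shows the black bar in the head running from about (272,190) to (270,268), with the disc centre near (274,214). The tank's front edge runs from (432,125) to (370,290). I'll refine these from edges.

```bash
python3 - <<'E'
from h import *
im=cv2.imread("pics/w1.png");z=np.load("w1.npz");K,T=z["K"],z["T"]
g=cv2.cvtColor(im,cv2.COLOR_BGR2GRAY)
m=(g<45).astype(np.uint8); m[:, :225]=0;m[:,330:]=0;m[285:]=0;m[:150]=0
n,lab,st,ce=cv2.connectedComponentsWithStats(m); i=1+np.argmax(st[1:,4]);print(st[i],ce[i])
o=outline_of("spent_filter","wrist")
for x in o[:2]: print(x["score"],x["box"])
ls=cv2.createLineSegmentDetector().detect(cv2.resize(g,None,fx=2,fy=2,interpolation=cv2.INTER_CUBIC))[0][:,0]/2
for l in ls:
    if np.hypot(l[0]-l[2],l[1]-l[3])>45 and l[1]<250:
        a,b=atz(l[:2],.097,K,T),atz(l[2:],.097,K,T); d=b-a
        print(l.round(0),a[:2],b[:2],"ang",np.degrees(np.arctan2(d[1],d[0])).round(1))
c=cv2.resize(im[130:290,200:380],None,fx=3.7,fy=3.7,interpolation=cv2.INTER_CUBIC);cv2.imwrite("pics/w1c.png",c)
E
```

```text
[ 243  191   67   78 3656] [275.7888 225.0216]
0.63 [242.7, 186.5, 315.2, 268.8]
0.59 [420.4, 2.6, 487.5, 55.4]
[208.   0. 201.  65.] [ 0.7467 -0.399 ] [ 0.7459 -0.3287] ang 90.6
[198.  63. 204.   0.] [ 0.7517 -0.3301] [ 0.7522 -0.3988] ang -89.6
[201.   0. 195.  62.] [ 0.7576 -0.3987] [ 0.7575 -0.3304] ang 90.1
[383. 248. 412. 292.] [ 0.4783 -0.1931] [ 0.4424 -0.1636] ang 140.6
[358. 172. 316. 155.] [ 0.5195 -0.2548] [ 0.5674 -0.2599] ang -6.1
[429. 223. 498. 225.] [ 0.446  -0.2291] [ 0.3977 -0.2444] ang -162.5
[517. 173. 470. 153.] [ 0.3977 -0.2863] [ 0.4326 -0.2934] ang -11.6
[446. 135. 419. 200.] [ 0.4536 -0.3029] [ 0.4594 -0.2459] ang 84.2
[209. 168. 196. 238.] [ 0.7128 -0.2094] [ 0.7224 -0.1099] ang 84.5
[180. 237. 199. 133.] [ 0.7519 -0.1004] [ 0.7378 -0.2478] ang -95.5
[147. 122.  60. 118.] [ 0.8434 -0.2426] [ 1.0982 -0.2033] ang 8.8
[188. 162. 180. 212.] [ 0.7517 -0.2073] [ 0.758  -0.1359] ang 84.9
[225. 139. 205. 237.] [ 0.693  -0.2492] [ 0.706  -0.1171] ang 84.4
[208. 237. 229. 138.] [ 0.6996 -0.1196] [ 0.6862 -0.2518] ang -95.8
[200. 239. 220. 136.] [ 0.7148 -0.1116] [ 0.
[... 675 characters left out ...]
.8659 -0.1669] ang -162.9
[ 59. 100. 110. 103.] [ 1.1001 -0.234 ] [ 0.9375 -0.2538] ang -173.1
[153.  29.  59.   3.] [ 0.8446 -0.3641] [ 1.099  -0.3916] ang -6.2
[ 59.  64. 107.  76.] [ 1.0999 -0.2949] [ 0.9485 -0.293 ] ang 179.3
[167.  29.  99.   0.] [ 0.8151 -0.3655] [ 0.9762 -0.3963] ang -10.8
[ 88.   0. 167.  31.] [ 1.0079 -0.396 ] [ 0.8157 -0.3622] ang 170.0
[110. 100.  59.  96.] [ 0.9378 -0.258 ] [ 1.1002 -0.2412] ang 5.9
[188.  11. 184.  60.] [ 0.7782 -0.3869] [ 0.7783 -0.3305] ang 89.9
[ 58.  44. 152.  71.] [ 1.1034 -0.3271] [ 0.841  -0.3108] ang 176.4
[152.  68.  59.  40.] [ 0.8416 -0.3144] [ 1.1    -0.3346] ang -4.5
[108.  73.  59.  60.] [ 0.9456 -0.2972] [ 1.0983 -0.302 ] ang -1.8
```

View pics/w1c.png

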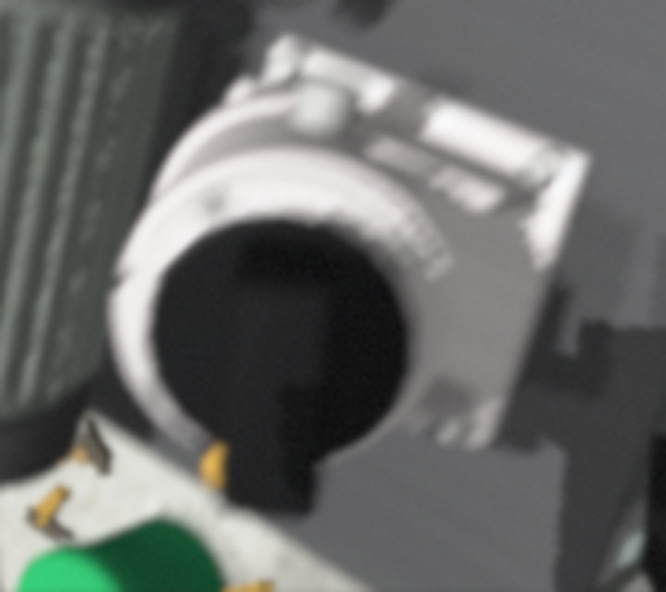

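Yaw of the unit is about -5.6° (motor and tank edges agree). The disc spans about 240–310 columns, top row 188. Next I fit the head position to silhouettes in all three views.

```bash
cat > fit.py <<'E'
from h import *
def spent_pts(H,yaw,ang,zo=-.054):
    a=np.linspace(0,2*np.pi,60); D=[[.029*np.cos(t),.029*np.sin(t),z] for t in a for z in(.063,.069)]
    B=[[sx*.025,sy*.01,z] for sx in(-1,1) for sy in(-1,1) for z in(.069,.099)]
    f=lambda q:H+headR(yaw).apply(R.from_euler("z",ang,degrees=True).apply(np.array(q)+[0,0,zo]))
    return f(D),f(B)
E
python3 - <<'E'
from fit import *
z=np.load("w1.npz");W=(z["K"],z["T"])
t=cam("top");s=cam("scene");
cv2.imwrite("pics/t1.png",t[0]);cv2.imwrite("pics/s1.png",s[0])
def blob(img,seed,th):
    g=cv2.cvtColor(img,cv2.COLOR_BGR2GRAY);m=(g<th).astype(np.uint8);n,lab,st,ce=cv2.connectedComponentsWithStats(m,connectivity=4)
    b=lab[seed[1],seed[0]];return st[b] if b else None
for th in(30,35,40,45,50): print(th,blob(t[0],(318,202),th),blob(s[0],(310,172),th))
for c in("top","scene"):
    print(c,[(x["score"],x["box"]) for x in outline_of("spent_filter",c)])
H0=np.array([.5535,-.231,.162])
wob=np.array([240.5,310.3,188.1]); wbar=268
def ext(p,K,T): u=proj(p,K,T);return [u[:,0].min(),u[:,0].max()+0,u[:,1].min(),u[:,1].max()]
def res(H):
    D,B=spent_pts(H,-5.6,-80);e=ext(D,*W);b=ext(B,*W);return np.r_[np.array(e[:3])-wob,e[3]-255.7,b[3]-wbar]
f=least_squares(res,H0);print(f.x,f.fun)
for n,I in(("top",t),("scene",s)):
    print(n,np.array(ext(np.vstack(spent_pts(f.x,-5.6,-80)),*I[1:])))
E
```

```text
30 None None
35 None None
40 None None
45 [311 196  15  24 127] [301 167  19  14 160]
50 [311 196  32  24 369] [301 163  19  19 269]
top [(0.72, [353.0, 215.0, 381.5, 225.3]), (0.64, [286.2, 237.1, 301.2, 257.7]), (0.42, [307.8, 191.7, 322.6, 208.3])]
scene [(0.9, [309.2, 244.2, 343.8, 268.6]), (0.81, [349.5, 176.7, 376.8, 197.2]), (0.71, [103.6, 192.3, 223.3, 329.9]), (0.58, [244.0, 139.2, 347.2, 236.4]), (0.55, [348.4, 206.9, 380.3, 238.0]), (0.53, [176.1, 349.4, 221.5, 394.3])]
[ 0.5564 -0.2093  0.1659] [ 0.1499 -0.1497  0.0675 -1.1434  0.9704]
top [306.5975 323.3549 193.0044 208.871 ]
scene [294.2203 316.5914 163.7907 184.7971]
```

```bash
python3 - <<'E'
from fit import *
z=np.load("w1.npz");W=(z["K"],z["T"])
t=cam("top");s=cam("scene");I=[W,t[1:],s[1:]]
U=np.array([.6,-.226,0])
P=np.array([[sx*.12,sy*.1,.097] for sx in(-1,1) for sy in(-1,1)])
for y in(-5.6,):
    p=U+R.from_euler("z",y,degrees=True).apply(P)
    for i in I: print(proj(p,*i).round(0).tolist())
def ext(p,K,T): u=proj(p,K,T);return np.array([u[:,0].min(),u[:,0].max(),u[:,1].min(),u[:,1].max()])
ot=np.array([310,326.8,194.8,211.2]);os=np.array([299.5,322.4,161,182])
def res(H): 
    p=np.vstack(spent_pts(H,-5.6,-80));return np.r_[ext(p,*I[1])-ot,ext(p,*I[2])-os]
f=least_squares(res,[.55,-.22,.165]);print(f.x,f.fun)
D,B=spent_pts(f.x,-5.6,-80);print(ext(D,*W),ext(B,*W))
print("tank corner guess top",)
ov=[]
for img,i,H in((cv2.imread("pics/w1.png"),W,0),(t[0],I[1],0),(s[0],I[2],0)):
    im=cv2.resize(img,None,fx=2,fy=2,interpolation=cv2.INTER_CUBIC)
    for Hx,c in(([.5564,-.2093,.1659],(0,255,255)),(f.x,(255,0,255))):
        D,B=spent_pts(np.array(Hx),-5.6,-80);
        for q in(D,B): cv2.polylines(im,[cv2.convexHull((2*proj(q,*i)).astype(np.int32))],True,c,1)
    cv2.polylines(im,[cv2.convexHull((2*proj(p,*i)).astype(np.int32))],True,(0,255,0),1)
    c=(2*proj(p.mean(0),*i)[0]).astype(int); c=np.clip(c,150,900); ov.append(cv2.resize(im[c[1]-150:c[1]+150,c[0]-130:c[0]+130],(266,307)) if i is not W else cv2.resize(im[100:600,300:900],(266,307)))
cv2.imwrite("pics/ov.png",cv2.resize(np.hstack(ov),(798,307)))
E
```

```text
[[429.0, 118.0], [352.0, 314.0], [224.0, 60.0], [194.0, 217.0]]
[[342.0, 226.0], [287.0, 222.0], [344.0, 162.0], [291.0, 158.0]]
[[346.0, 191.0], [295.0, 221.0], [296.0, 150.0], [246.0, 176.0]]
[ 0.5461 -0.2198  0.1771] [ 0.1045  0.2269  0.4128 -0.0119 -0.0313 -0.391  -0.1078  0.0436]
[242.8577 316.6525 180.3793 251.1005] [262.3919 295.9746 186.6384 266.0813]
tank corner guess top
```

View pics/ov.png

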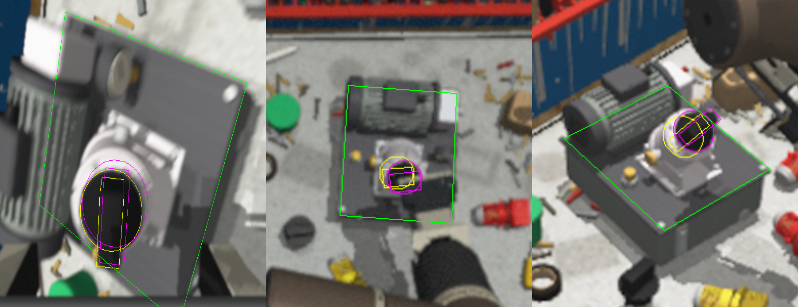

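```bash
python3 - <<'E'
from fit import *
z=np.load("w1.npz");W=(z["K"],z["T"])
t=cam("top");s=cam("scene");I=[W,t[1:],s[1:]]
def ext(p,K,T): u=proj(p,K,T);return np.array([u[:,0].min(),u[:,0].max(),u[:,1].min(),u[:,1].max()])
ot=np.array([310,326.8,194.8,211.2]);os=np.array([300,321.4,162,182])
wob=np.array([240.5,310.3,188.1,255.7])
def res(H): 
    D,B=spent_pts(H,-5.6,-80);p=np.vstack([D,B]);return np.r_[(ext(D,*W)-wob)/1.5,(ext(B,*W)[3]-268)/1.5,ext(p,*I[1])-ot,ext(p,*I[2])-os]
f=least_squares(res,[.55,-.22,.165]);print(f.x,f.fun.round(1))
E
```

```text
[ 0.5474 -0.216   0.1788] [-0.7  1.9 -2.2 -0.3  1.7 -0.9 -0.8 -0.  -0.4 -1.8 -0.6 -1.2  0. ]
```

>>> move_arm(targets=[[[-1,2,1],[0,0,0]],[[-2,5,2],[0,0,0]],[[-3,7,3],[0,0,0]],[[-3,7,3],[0,0,0]]])

```text
time_s: 3.9
tcp_pos: [0.4287, -0.2153, 0.2075]
eef_rot: [-145.6, -5.6, -81.9]
contact_force: [-0.3, 0.2, 1.0]
gripper_width: 0.0877
gripper_force: 0.0
```

```bash
python3 - <<'E'
from fit import *
print(r.get_state()["qd"])
w=cam("wrist");cv2.imwrite("pics/w2.png",w[0]);np.savez("w2.npz",K=w[1],T=w[2])
im=cv2.resize(w[0],None,fx=2,fy=2,interpolation=cv2.INTER_CUBIC)
H=np.array([.551,-.215,.172]);u=proj(H+headR(-5.6).apply([0,0,.015]),*w[1:])[0];print(u)
x,y=np.clip(u.astype(int),[90,70],[470,350])
cv2.imwrite("pics/w2c.png",cv2.resize(w[0][y-70:y+70,x-90:x+90],None,fx=4,fy=4,interpolation=cv2.INTER_CUBIC));print("crop origin",x-90,y-70)
E
```

```text
[-0.2508  0.2776  4.167   0.8893 -0.9531  0.6885]
[171.7197 195.446 ]
crop origin 81 125
```

View pics/w2c.png

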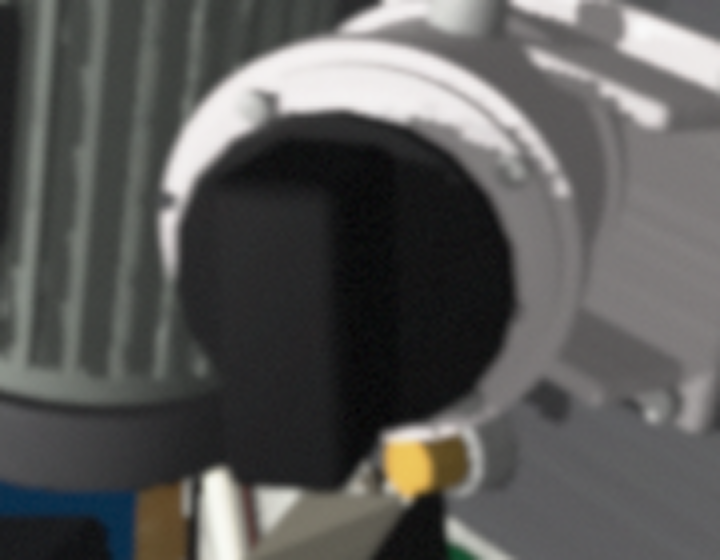

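The bar's top face has corners, in full w2 pixels, at (134,170), (164,171), (165,247) and (138,245). The disc spans columns 125–210 with its top at row 152; the rim's left edge is 121, right 226, top 134. I fit both wrist views together.

```bash
python3 - <<'E'
from fit import *
L=lambda f:(lambda z:(z["K"],z["T"]))(np.load(f));W=L("w1.npz");V=L("w2.npz")
def ext(p,K,T): u=proj(p,K,T);return np.array([u[:,0].min(),u[:,0].max(),u[:,1].min(),u[:,1].max()])
a=np.linspace(0,2*np.pi,90);rim=np.c_[.0375*np.cos(a),.0375*np.sin(a),0*a]
top=np.array([[.025,.01],[.025,-.01],[-.025,-.01],[-.025,.01]])
obs=np.array([[134.3,170.5],[164.3,171.3],[165.5,247],[138.5,244.5]])
def res(v,full=1):
    H=v[:3];D,B=spent_pts(H,-5.6,v[3])
    P=H+headR(-5.6).apply(R.from_euler("z",v[3],degrees=True).apply(np.c_[top,[.045]*4]))
    e=ext(D,*V);q=ext(H+headR(-5.6).apply(rim),*V)
    r1=np.r_[(ext(D,*W)-[240.5,310.3,188.1,255.7])[:3],ext(B,*W)[3]-268]
    r2=np.r_[(proj(P,*V)-obs).ravel(),e[:3]-[125.5,209.8,152.5],q[:3]-[121.5,226,134.5]]
    return np.r_[r1,r2] if full==1 else r2 if full==2 else r1
for m in(1,2):
    f=least_squares(res,[.55,-.215,.17,-80],x_scale=[.01,.01,.01,5],args=(m,),loss="soft_l1");print(f.x,res(f.x,m).round(1))
E
```

```text
[  0.5519  -0.2156   0.1753 -80.0626] [-2.3  0.2 -4.8 -0.6 -1.4 -1.1  2.4  0.8  3.7  0.5 -0.6  0.7 -0.4  0.7
 -0.7  0.7 -1.5  2.7]
[  0.553   -0.2154   0.1747 -79.853 ] [-1.7 -1.2  1.9  0.5  3.6 -0.1 -0.6  0.2 -0.4  0.2 -0.8  0.6 -2.   2.7]
```

```bash
cat >> h.py <<'E'
H=np.array([.552,-.2157,.1755]);YAW=-5.6
def hp(z,x=0,y=0): return H+headR(YAW).apply([x,y,z])
def inhead():
    t,q=tool();print("tcp in head mm",headR(YAW).inv().apply(t-H)*1000,"ang",(headR(YAW).inv()*q*R.from_matrix(np.diag([1.,-1,-1]))).as_rotvec(degrees=True))
E
python3 -c "
from h import *
inhead();go(hp(.075),toolR(YAW,-80));go(hp(.018),toolR(YAW,-80))"
```

```text
tcp in head mm [-79.9703 -11.9169  97.051 ] ang [  2.5712   2.2435 -75.4791]
shift cm [ 0.9694 -8.0169  2.2416] rotvec [-0.0086  0.0547  0.0785]
shift cm [ 1.2787 -7.956   7.9329] rotvec [-0.0086  0.0547  0.0785]
```

>>> move_arm(targets=[[[0.3,-3,0.5],[0,0.015,0.02]],[[0.7,-6,1],[-0.004,0.03,0.05]],[[1,-8,2.2],[-0.009,0.055,0.08]],[[1,-8,2.2],[-0.009,0.055,0.08]]], jaw=5.5)

```text
time_s: 4.45
tcp_pos: [0.5109, -0.2117, 0.238]
eef_rot: [-145.4, -5.7, -87.4]
contact_force: [-0.8, 0.1, -0.7]
gripper_width: 0.0565
gripper_force: 0.0
```

```bash
python3 - <<'E'
from fit import *
inhead();go(hp(.018),toolR(YAW,-80));print(r.get_state()["joints"])
w=cam("wrist");im=w[0].copy()
D,B=spent_pts(H,YAW,-80)
for q in(D,B): cv2.polylines(im,[cv2.convexHull(proj(q,*w[1:]).astype(np.int32))],True,(0,255,255),1)
cv2.imwrite("pics/w3.png",im)
E
```

```text
tcp in head mm [ 1.9944 -0.0264 74.9288] ang [ -0.011   -0.0481 -80.0256]
shift cm [-0.0412  0.198   5.6928] rotvec [-0.0004 -0.0007 -0.0004]
[ -0.1956  -9.5218 -45.1049   9.3123 -19.7526  -3.2288]
```

View pics/w3.png

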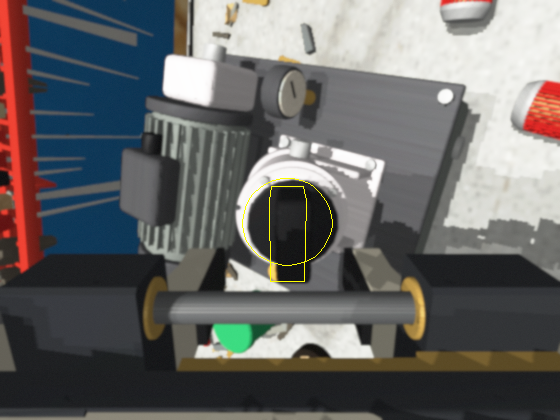

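Picture w3: the black disc spans about 248–337 and the bar is centred near column 291, about 4 px right of the model. That puts the head centre about 2.5 mm further along tool +y, so I correct for it.

>>> move_arm(targets=[[[0,0.4,2.5],[0,0,0]],[[0,0.4,4.5],[0,0,0]],[[0,0.4,5.6],[0,0,0]],[[0,0.4,5.6],[0,0,0]]])

```text
time_s: 5.0
tcp_pos: [0.5376, -0.2161, 0.1891]
eef_rot: [-145.4, -5.7, -87.5]
contact_force: [-2.6, 0.2, 3.8]
gripper_width: 0.0552
gripper_force: 2.7
```

>>> move_arm(targets=[[[0,0,0],[0,0,0]],[[0,0,0],[0,0,0]],[[0,0,0],[0,0,0]],[[0,0,0],[0,0,0]]], jaw=1, squeeze=8)

```text
time_s: 5.5
tcp_pos: [0.5382, -0.2156, 0.191]
eef_rot: [-145.2, -5.7, -87.5]
contact_force: [-4.9, -0.1, 3.5]
gripper_width: 0.0203
gripper_force: 2.5
```

```bash
python3 -c "
from h import *
inhead();s=r.get_state();q=tool()[1];print('force tool',q.inv().apply(s['contact_force']),q.inv().apply(s['moment']),s['gripper_width'],s['gripper_force'])"
```

```text
tcp in head mm [-2.33   -1.211  20.5675] ang [  0.114   -0.1717 -80.1161]
force tool [ 0.2722  2.0747 -5.6469] [-2.8508 -0.119   0.0249] 0.020334495961468788 2.4840164755050864
```

>>> move_arm(targets=[[[0,0,0],[0,0,0]],[[0,0,0],[0,0,0]],[[0,0,0.4],[0,0,0]],[[0,0,0.8],[0,0,0]],[[0,0,0.8],[0,0,0]]], squeeze=40)

```text
time_s: 6.12
tcp_pos: [0.5419, -0.2161, 0.1848]
eef_rot: [-145.2, -5.7, -87.5]
contact_force: [-21.0, 8.6, 26.7]
gripper_width: 0.0196
gripper_force: 56.1
```

```bash
cat >> h.py <<'E'
def st():
    inhead();s=r.get_state();q=tool()[1];print('F tool',q.inv().apply(s['contact_force']),"M",q.inv().apply(s['moment']),'w',s['gripper_width'],'gf',s['gripper_force'],"j6",s["joints"][5],"t",s["time_s"])
E
python3 -c "
from h import *
st()"
```

```text
tcp in head mm [-2.8864 -1.3683 13.3749] ang [  0.105   -0.1957 -80.1236]
F tool [ -6.7881   1.2729 -34.3413] M [-3.0497 -2.7328  0.0493] w 0.019584924045866627 gf 56.14570095349336 j6 -10.16897887057034 t 6.125
```

>>> move_arm(targets=[[[0,0,0],[0,0,-0.08]],[[0,0,0],[0,0,-0.22]],[[0,0,0],[0,0,-0.38]],[[0,0,0],[0,0,-0.54]],[[0,0,0],[0,0,-0.7]]])

```text
time_s: 6.75
tcp_pos: [0.5418, -0.2163, 0.1848]
eef_rot: [-155.8, -26.3, -51.1]
contact_force: [-21.3, 6.0, 26.3]
gripper_width: 0.0201
gripper_force: 56.2
```

```bash
python3 -c "
from h import *
st()"
```

```text
tcp in head mm [-2.935  -1.6097 13.3933] ang [  0.0126  -0.2029 -39.7793]
F tool [ -4.5032  -1.2744 -34.0031] M [-1.1118 -3.5124  0.3637] w 0.020098453702262188 gf 56.1671327604563 j6 30.230753133819807 t 6.75
```

>>> move_arm(targets=[[[0,0,0],[0,0,-0.17]],[[0,0,0],[0,0,-0.34]],[[0,0,0],[0,0,-0.51]],[[0,0,0],[0,0,-0.66]],[[0,0,0],[0,0,-0.7]]])

```text
time_s: 7.38
tcp_pos: [0.5415, -0.2163, 0.1846]
eef_rot: [179.8, -35.2, -5.4]
contact_force: [-22.0, 6.3, 27.2]
gripper_width: 0.0196
gripper_force: 56.2
```

```bash
python3 -c "
from h import *
st()"
```

```text
tcp in head mm [-3.338  -1.6698 13.3872] ang [-0.0631 -0.1575  0.1844]
F tool [ -2.746   -4.0597 -35.2222] M [ 1.3679 -3.6614  0.3451] w 0.019631775428768625 gf 56.23154459113721 j6 70.1991963023053 t 7.375
```

>>> move_arm(targets=[[[0,0,-0.5],[0,0,0]],[[0,0,-1],[0,0,0]],[[0,0,-1.5],[0,0,0]],[[0,0,-2],[0,0,0]],[[0,0,-2.5],[0,0,0]]])

```text
time_s: 8.0
tcp_pos: [0.5274, -0.2144, 0.2025]
eef_rot: [179.9, -34.9, -5.5]
contact_force: [3.9, -4.2, -4.0]
gripper_width: 0.0197
gripper_force: 52.8
```

```bash
python3 -c "
from h import *
st()"
```

```text
tcp in head mm [-4.6479 -1.1522 36.1931] ang [-0.0281  0.0686  0.0863]
F tool [1.2565 3.7566 5.7135] M [-1.9381 -1.1446 -0.0147] w 0.019675784521635313 gf 52.849889313656604 j6 74.39600946088463 t 8.0
```

>>> move_arm(targets=[[[0,0,-0.8],[0,0,0]],[[0,0,-2],[0,0,0]],[[0,0,-3.5],[0,0,0]],[[0,0,-5.5],[0,0,0]],[[0,0,-7.5],[0,0,0]]])

```text
time_s: 8.62
tcp_pos: [0.4832, -0.2099, 0.2627]
eef_rot: [179.9, -34.8, -5.5]
contact_force: [0.3, -0.2, -2.8]
gripper_width: 0.02
gripper_force: 53.1
```

```bash
python3 - <<'E'
from h import *
st()
t=cam("top");w=cam("wrist");s=cam("scene")
for c,I in(("top",t),("scene",s),("wrist",w)):
    for l in("waste_bin","flap_middle"):
        print(c,l,[(round(x["score"],2),np.round(x["location"]).tolist()) for x in pinpoint(l,c)][:3])
g=cv2.cvtColor(cv2.imread("pics/scene0.png"),cv2.COLOR_BGR2GRAY)
b=cv2.imread("pics/top0.png")[150:240,140:240];cs=cv2.imread("pics/scene0.png")[185:345,95:235]
cv2.imwrite("pics/bin.png",np.hstack([cv2.resize(b,(400,400*90//100),interpolation=cv2.INTER_CUBIC),cv2.resize(cv2.resize(cs,None,fx=2.25,fy=2.25,interpolation=cv2.INTER_CUBIC),(315,360))]))
cv2.imwrite("pics/w4.png",w[0])
E
```

```text
tcp in head mm [ -6.5208  -0.8979 111.076 ] ang [-0.0071  0.2484  0.0736]
F tool [-1.353   0.2135  2.4552] M [-0.0873 -2.6078 -0.0297] w 0.019955774641766608 gf 53.11985090462258 j6 78.25015129487048 t 8.625
top waste_bin []
top flap_middle [(0.57, [195.0, 178.0])]
scene waste_bin [(0.75, [294.0, 170.0]), (0.48, [198.0, 396.0])]
scene flap_middle [(0.74, [248.0, 166.0])]
wrist waste_bin []
wrist flap_middle []
```

View pics/bin.png

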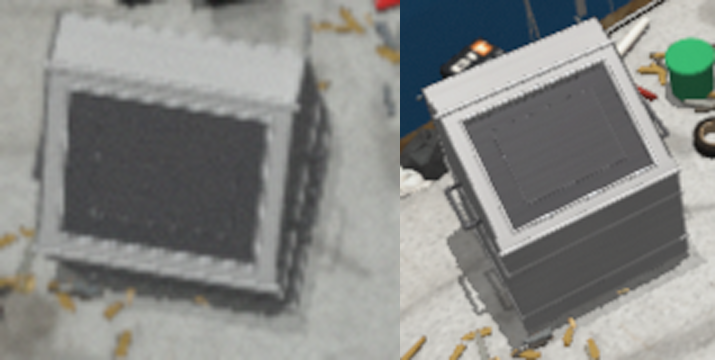

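The flap corners show in both the scene and top views (top: (156,173), (207,180), (204,215), (155,207)). Fitting the bin pose.

```bash
python3 - <<'E'
from h import *
t=cam("top");s=cam("scene")
to=np.array([[156.3,173],[207,180.5],[203.8,215.5],[155.5,207.5]]);so=np.array([[123.9,239.2],[186.1,212.6],[208.3,258.3],[147.4,286.3]])
c,n=np.cos(np.pi/6),.5
def pts(v): # v: x,y of bin origin,yaw
    P=[[-.023+u*c,w,.206+u*n] for u,w in((.065,.084),(.065,-.084),(-.065,-.084),(-.065,.084))]
    return np.array([v[0],v[1],0])+R.from_euler("z",v[2],degrees=True).apply(P)
res=lambda v:np.r_[(proj(pts(v),*t[1:])-to).ravel(),(proj(pts(v),*s[1:])-so).ravel()]
f=least_squares(res,[.61,.25,0],x_scale=[.01,.01,3]);print(f.x,f.fun.round(1))
B=np.array([*f.x[:2],0]);RB=R.from_euler("z",f.x[2],degrees=True)
print("mid",B+RB.apply([-.023,0,.206]),"front edge",B+RB.apply([-.095,0,.165]))
E
```

```text
[  0.5953   0.2454 -10.4764] [ 1.2  0.   0.5  0.5 -0.   1.5 -0.2  1.8 -1.  -0.4 -0.5 -1.1  0.3 -1.5
 -1.3  0.5]
mid [0.5727 0.2496 0.206 ] front edge [0.5019 0.2627 0.165 ]
```

```bash
cat >> h.py <<'E'
BIN=np.array([.5953,.2454,0]);RB=R.from_euler("z",-10.5,degrees=True)
RT=RB*R.from_matrix(np.array([[3**.5/2,0,-.5],[0,1,0],[.5,0,3**.5/2]]))  # slope frame
def bp(h,u=-.015,w=0): return BIN+RB.apply([-.023,0,.206])+RT.apply([u,w,h])
RTool=RT*R.from_matrix(np.diag([1.,-1,-1]))
E
python3 -c "
from h import *
print(bp(.1));go(bp(.1),RTool)"
```

```text
[0.5107 0.2611 0.2851]
shift cm [ -0.3473 -47.1546  -2.9564] rotvec [-0.0453 -0.0857  0.0737]
```

>>> move_arm(targets=[[[0,-4,-3],[0,0,0]],[[0,-10,-4],[-0.01,-0.02,0.02]],[[0,-16,-4.5],[-0.02,-0.03,0.03]],[[-0.3,-22,-4.5],[-0.02,-0.05,0.04]],[[-0.3,-28,-4],[-0.03,-0.06,0.05]]])

```text
time_s: 9.8
tcp_pos: [0.4848, 0.0611, 0.2966]
eef_rot: [-179.7, -31.7, -9.0]
contact_force: [2.5, -0.0, -2.5]
gripper_width: 0.0199
gripper_force: 53.1
```

```bash
python3 -c "
from h import *
print(tool()[0]);go(bp(.1),RTool)"
```

```text
[0.4848 0.0611 0.2966]
shift cm [ -1.0798 -20.1508   0.7796] rotvec [-0.0183 -0.0287  0.0228]
```

>>> move_arm(targets=[[[-0.3,-6,0],[0,0,0]],[[-0.7,-12,0.2],[-0.01,-0.02,0.01]],[[-1,-17,0.5],[-0.018,-0.028,0.02]],[[-1.1,-20,0.8],[-0.018,-0.028,0.02]],[[-1.1,-20.1,0.8],[-0.018,-0.028,0.02]]])

```text
time_s: 10.42
tcp_pos: [0.5113, 0.2607, 0.2821]
eef_rot: [179.6, -29.9, -10.1]
contact_force: [0.1, -0.5, -2.5]
gripper_width: 0.0197
gripper_force: 53.1
```

```bash
python3 - <<'E'
from h import *
print(tool()[0]);go(bp(.1),RTool);go(bp(-.05),RTool)
w=cam("wrist");im=w[0]
P=[bp(0,u,v) for u,v in((.065,.084),(.065,-.084),(-.065,-.084),(-.065,.084))]
cv2.polylines(im,[proj(P,*w[1:]).astype(np.int32)],True,(0,255,255),1)
s=cam("scene")[0]
cv2.imwrite("pics/w5.png",np.hstack([cv2.resize(im,(400,300)),cv2.resize(s[60:360,40:440],(400,300))]))
E
```

```text
[0.5113 0.2607 0.2821]
shift cm [ 0.0972 -0.0271 -0.2866] rotvec [0.0026 0.0017 0.0063]
shift cm [ 0.1232 -0.0658 14.7133] rotvec [0.0026 0.0017 0.0063]
```

View pics/w5.png

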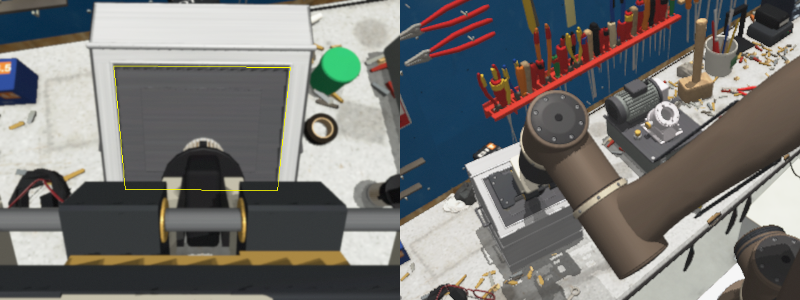

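The model outline of the flap (yellow) matches the image, and the filter (left pane, about (205,150)) is over the lower middle of the flap. The head is empty. Pushing in.

>>> move_arm(targets=[[[0.1,0,3],[0,0,0]],[[0.1,0,6],[0,0,0]],[[0.1,0,9],[0,0,0]],[[0.1,0,12],[0,0,0]],[[0.1,0,14.5],[0,0,0]]])

```text
time_s: 11.15
tcp_pos: [0.583, 0.2435, 0.1576]
eef_rot: [179.8, -29.9, -10.3]
contact_force: [-0.1, 0.6, 0.1]
gripper_width: 0.0198
gripper_force: 53.2
```

```bash
python3 - <<'E'
from h import *
st();go(bp(-.05),RTool)
E
```

```text
tcp in head mm [-21.6847 460.0795  -6.6492] ang [-2.7425  5.0769 -3.9516]
F tool [-0.1006 -0.587  -0.1672] M [-0.0905 -2.3466 -0.0674] w 0.01977661733982441 gf 53.19356661551865 j6 -21.952032562406803 t 11.15
shift cm [-0.0541 -0.407   0.2461] rotvec [0.0021 0.0013 0.0031]
```

>>> move_arm(targets=[[[0,0,0.2],[0,0,0]],[[0,0,0.2],[0,0,0]],[[0,0,0.2],[0,0,0]],[[0,0,0.2],[0,0,0]]], jaw=5)

```text
time_s: 11.65
tcp_pos: [0.5841, 0.2452, 0.1578]
eef_rot: [179.8, -30.0, -10.3]
contact_force: [-0.0, 1.2, 1.1]
gripper_width: 0.0489
gripper_force: 0.5
```

>>> move_arm(targets=[[[0,0,-3],[0,0,0]],[[0,0,-7],[0,0,0]],[[0,0,-11],[0,0,0]],[[0,0,-15],[0,0,0]],[[0,0,-15],[0,0,0]]])

```text
time_s: 12.28
tcp_pos: [0.5099, 0.2605, 0.2901]
eef_rot: [-179.9, -30.1, -10.3]
contact_force: [0.7, -0.6, 0.1]
gripper_width: 0.0501
gripper_force: 0.0
```

```bash
python3 - <<'E'
from h import *
print(tool()[0],r.get_state()["joints"])
w=cam("wrist");im=w[0]
s=cam("scene")[0]
cv2.imwrite("pics/w6.png",np.hstack([cv2.resize(im,(400,300)),cv2.resize(s[160:360,100:367],(400,300))]))
# new filter grasp: over foot
t=cam("top")
g=cv2.cvtColor(cv2.imread("pics/top0.png"),cv2.COLOR_BGR2GRAY)
m=((g<50)*255).astype(np.uint8);n,lab,stt,ce=cv2.connectedComponentsWithStats(m)
for i in range(1,n):
    if 250<ce[i][0]<280 and 215<ce[i][1]<245 and stt[i][4]>30: print(stt[i],ce[i], atz(ce[i],.075,*t[1:]))
E
```

```text
[0.5099 0.2605 0.2901] [ 62.3523  -3.1081 -39.8948  38.3955 -50.2291  -6.9698]
```

View pics/w6.png

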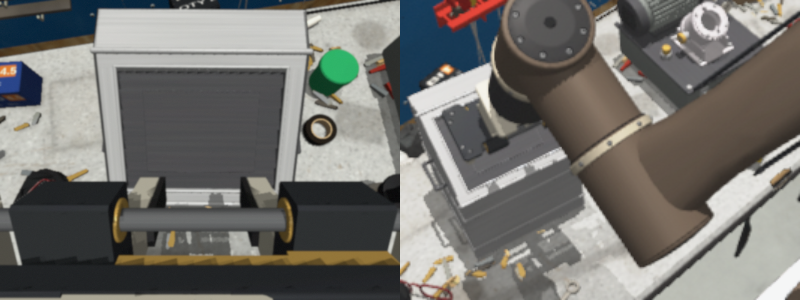

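The flap is shut (left pane, (200,120)) and the fingers are empty, so the old filter is in the bin. Now to a view pose above the new filter.

```bash
python3 -c "
from h import *
go([.44,-.03,.26],R.from_euler('xyz',[180,0,-90],degrees=True))"
```

```text
shift cm [-2.8359 29.591   1.5089] rotvec [-0.3589 -0.4376  1.3571]
```

>>> move_arm(targets=[[[-0.5,5,-1],[-0.02,-0.03,0.1]],[[-1,10,-1],[-0.07,-0.08,0.26]],[[-1.5,15,-0.5],[-0.12,-0.13,0.42]],[[-2,20,0],[-0.16,-0.19,0.58]],[[-2.4,25,0.7],[-0.2,-0.24,0.75]]])

```text
time_s: 13.05
tcp_pos: [0.4476, 0.0138, 0.2684]
eef_rot: [-174.7, -13.2, -56.0]
contact_force: [1.8, 0.1, 0.8]
gripper_width: 0.05
gripper_force: 0.0
```

```bash
python3 -c "
from h import *
print(tool()[0]);go([.44,-.03,.26],R.from_euler('xyz',[180,0,-90],degrees=True))"
```

```text
[0.4476 0.0138 0.2684]
shift cm [2.9324 3.2082 1.2611] rotvec [-0.1587 -0.1967  0.6011]
```

>>> move_arm(targets=[[[1,1,0.5],[-0.04,-0.05,0.16]],[[2,2,1],[-0.08,-0.1,0.32]],[[2.9,3.2,1.3],[-0.12,-0.15,0.47]],[[2.9,3.2,1.3],[-0.16,-0.197,0.6]],[[2.9,3.2,1.3],[-0.16,-0.197,0.6]]])

```text
time_s: 13.68
tcp_pos: [0.4412, -0.0294, 0.2593]
eef_rot: [179.9, -0.1, -89.8]
contact_force: [0.4, 0.2, -0.9]
gripper_width: 0.0498
gripper_force: 0.0
```

```bash
cat > nf.py <<'E'
from h import *
def blob(I,c0,rad,th):
    g=cv2.cvtColor(I[0],cv2.COLOR_BGR2GRAY);m=(g<th).astype(np.uint8)
    k=np.zeros_like(m);cv2.circle(k,tuple(int(v) for v in c0),rad,1,-1);m&=k
    n,lab,st,ce=cv2.connectedComponentsWithStats(m)
    i=1+np.argmax(st[1:,4]);return (lab==i),st[i],ce[i]
E
python3 - <<'E'
from nf import *
print(tool()[0],r.get_state()["eef_rot"])
I=cam("wrist");cv2.imwrite("pics/w7.png",I[0]);np.savez("w7.npz",K=I[1],T=I[2])
print("pred",proj([[.4655,-.037,0],[.4655,-.037,.069],[.4655,-.037,.099]],*I[1:]))
for x in outline_of("new_filter","wrist")[:3]: print("out",x["score"],x["box"])
for x in pinpoint("new_filter","wrist")[:3]: print("pin",x["score"],x["location"])
c=proj([.4655,-.037,.08],*I[1:])[0]
for th in(40,50,60,70): m,st,ce=blob(I,c,90,th);print(th,st,ce)
g=cv2.cvtColor(I[0],cv2.COLOR_BGR2GRAY);x,y=c.astype(int);print(g[y-80:y+84:8,x-80:x+84:8])
E
```

```text
[ 0.4412 -0.0294  0.2593] [179.898   -0.1336 -89.836 ]
pred [[262.8866 160.7556]
 [259.0309 172.4155]
 [256.8671 178.959 ]]
out 0.75 [231.7, 141.5, 287.1, 201.0]
pin 0.78 [156.3, 263.2]
40 [235 143  45  57 854] [255.822 175.781]
50 [ 232  142   52   58 1623] [255.3876 173.5662]
60 [ 231  140   55   61 2476] [258.1975 169.063 ]
70 [ 231  139   56   62 2585] [258.4321 168.636 ]
[[ 86  82  84  91  95  98  90  97 157 188 191 190 186 204 191 140 164 169
  165 166 171]
 [109 110 110 109 113 114 108 108 190 196 190 194 192 192 197 188 141 156
  174 160 165]
 [177 181 196 184 186 180 176 124 187 199 198 197 194 193 194 197 135 117
  168 174 162]
 [146 165 195 187 188 184 199 190 191 190 191 191 199 194 170 171 178 171
  170 169 167]
 [156 179 183 190 186 191 197 191 166 163 157 176 169 164 166 164 165 166
  169 157 171]
 [157 189 192 194 187 195 191 190 166 164 162 159 159 169 160 160 168 158
  159 154 164]
 [168 184 190 190 191 186 195 186 145  56  50  57 152 168 171 155 161 166
  154 166 159]
 [180 190 194 178 193 190 200 149  44  42  55  30  59 123 167 162 162 153
  167 159 169]
 [171 186
[... 448 characters left out ...]
0 192 102 117 112 116 110  36  22  42 111 113 113 107 114 111
  111  85 164]
 [144 195 192 188 108 112 112 113 111 109 110 108 115 111 112 113 115 113
  110  97 157]
 [ 97 186 191 194 112 113 109 114 116 112 113 111 112 113 111 111 109 111
  106 114 159]
 [162 187 185 186 112 114 111 113 109 113 112 110 114 109 112 112 114 109
  113 113 132]
 [194 192 180 183 114 110 115 124 109 106 109 114 111 110 114 114 113 106
  111 110 121]
 [189 183 189 194 158 113 114 190 176 110 109 109 111 110 108 107 113 111
  111 178 180]
 [188 188 194 183 180 179 162 189 187 126 109 110 114 107 110 109 110 112
  108 160 166]
 [184 188  92  76  76  75  11 188 189 163 110 110 113 110 107 108 111 107
  111 119  30]]
```

```bash
python3 - <<'E'
import cv2,numpy as np
g=cv2.cvtColor(cv2.imread("pics/w7.png"),cv2.COLOR_BGR2GRAY)
for y in range(136,206,2): print(y,"".join(" .:-=+*#%@"[9-min(9,int(g[y,x])//8)] for x in range(226,294)))
E
```

```text
136                                                                     
138                                                                     
140                          ..::::-:-:::.                              
142                      :::::::-----------:::::.                       
144                  .:-==+++****#########*=:::::::.                    
146               .::--+*#%%%%#%%%%#%######*-:::::::::.                 
148              :-:-=+######****+++++++*###+-:::::::::-:               
150            :::--=++++=======-----::-=*%#*=:::::::::::-:             
152          .------=+++==---------::::-=+##*=::::::::::::::            
154         .-------=++==-==--------:::-=+*#*=::-:::::::::::-.          
156        .--------=+++====-------::::--+*#*+-:::::::::::::::          
158       .---------=+++===--------::::--+*##+--:::::::--:-::-:         
160       -----------=++====---------::--=+##*--:---:---:------:        
162      .-----------=+++====--------:-:-=*##*=----------------:        
164      :-=---------=+++=====-----------=+##*=----------------:        
166  
[... 685 characters left out ...]
+=====-====*#%#+==========-.           
186            .=*#######%%%####*+==========+*#%#*++++++++:.            
188              .-+*##%%#%%#%##*++=++=====++*#%%###***=-.              
190                 :=*###%%#####************##%%##*=:                  
192                    .-+#%##################%#*=:                     
194                       :*#######%###########=                        
196                        =###%#%############*:                        
198                        :+########*****++=-:                         
200                          .:::.                                      
202                                                                     
204
```

```bash
cat >> nf.py <<'E'
def model(v):  # x,y,yaw(deg of fx)
    a=np.linspace(0,2*np.pi,90);Rz=R.from_euler("z",v[2],degrees=True);o=np.array([v[0],v[1],0])
    D=o+np.array([[.029*np.cos(t),.029*np.sin(t),z] for t in a for z in(.063,.069)])
    side=lambda z,sy:o+Rz.apply([[sx*.025,sy*.01,z] for sx in(1,-1)])
    return D,side
def fitnf(I,th=65,v0=(.4655,-.037,-90)):
    K,T=I[1:];g=cv2.GaussianBlur(cv2.cvtColor(I[0],cv2.COLOR_BGR2GRAY),(3,3),0).astype(float)
    c=proj([v0[0],v0[1],.075],K,T)[0];m,st,ce=blob(I,c,90,th)
    ex=np.array([st[0],st[0]+st[2]-1,st[1],st[1]+st[3]-1])
    D,s=model(v0);e1,e2=proj(s(.099,-1),K,T),proj(s(.069,-1),K,T)
    rows=np.arange(int(e1[0,1])+8,int(e1[1,1])-12);band=[]
    w=lambda E,y:np.interp(y,*(E[np.argsort(E[:,1])].T[::-1]))
    for y in rows:
        c0=(w(e1,y)+w(e2,y))/2;xs=np.arange(int(c0)-9,int(c0)+10);d=np.clip(42-g[y,xs],0,None)
        band.append((xs*d).sum()/d.sum() if d.sum()>5 else np.nan)
    band=np.array(band)
    def res(v):
        D,s=model(v);u=proj(D,K,T);b=proj(np.r_[s(.099,1),s(.099,-1)],K,T)
        e=[u[:,0].min(),u[:,0].max(),u[:,1].min(),max(u[:,1].max(),b[:,1].max())]
        E1,E2=proj(s(.099,-1),K,T),proj(s(.069,-1),K,T)
        bm=np.array([(w(E1,y)+w(E2,y))/2 for y in rows])-band
        return np.r_[(np.array(e)-ex),np.nan_to_num(bm)/3]
    f=least_squares(res,v0,x_scale=[.01,.01,5],loss="soft_l1");print("nf",f.x,f.fun if 0 else res(f.x).round(1));return f.x
E
python3 - <<'E'
from nf import *
z=np.load("w7.npz");I=(cv2.imread("pics/w7.png"),z["K"],z["T"]);v=fitnf(I);fitnf(I,v0=(v[0],v[1],-82));fitnf(I,v0=(v[0],v[1],-97))
E
```

```text
nf [  0.4671  -0.0407 -86.7628] [-3.   1.7 -1.6  2.   0.2  0.2  0.2  0.2  0.2  0.2  0.2  0.2  0.1  0.1
  0.   0.   0.   0.   0.   0.  -0.  -0.  -0.1 -0.1 -0.1 -0.1 -0.1 -0.1
 -0.1 -0.2 -0.5 -0.9 -1.  -0.7 -0.2  0.4  0.9  1.3]
nf [  0.4671  -0.0408 -84.6501] [-3.   1.7 -1.7  2.2  0.1  0.1  0.1  0.1  0.1  0.   0.   0.   0.1  0.1
  0.1  0.1  0.1  0.1  0.   0.  -0.   0.   0.   0.   0.   0.   0.  -0.
 -0.  -0.   0.   0.   0.   0.   0.  -0.3 -0.8]
nf [  0.4671  -0.0408 -85.1836] [-3.1  1.7 -1.7  2.1  0.1  0.1  0.1  0.1  0.1  0.1  0.1  0.1  0.1  0.1
  0.1  0.1  0.1  0.  -0.   0.   0.   0.   0.   0.  -0.  -0.  -0.  -0.
 -0.  -0.  -0.   0.  -0.  -0.2 -0.4 -0.5 -0.2  0.6]
```

```bash
python3 -c "
from h import *
go([.467,-.041,.18],R.from_euler('xyz',[180,0,-85],degrees=True))"
```

```text
shift cm [ 1.2361 -2.6351  7.9853] rotvec [ 0.     -0.0028 -0.0795]
```

>>> move_arm(targets=[[[0.6,-1.3,3],[0,0,-0.04]],[[1.2,-2.6,6],[0,0,-0.08]],[[1.2,-2.6,8],[0,0,-0.08]],[[1.2,-2.6,8],[0,0,-0.08]]], jaw=7)

```text
time_s: 14.32
tcp_pos: [0.4657, -0.0402, 0.1793]
eef_rot: [179.9, -0.2, -84.9]
contact_force: [-0.4, -0.1, 0.8]
gripper_width: 0.0702
gripper_force: 0.0
```

```bash
python3 - <<'E'
from nf import *
print(tool()[0],r.get_state()["eef_rot"])
I=cam("wrist");cv2.imwrite("pics/w8.png",I[0]);np.savez("w8.npz",K=I[1],T=I[2])
v=fitnf(I,v0=(.467,-.041,-85));m,st,ce=blob(I,proj([.467,-.041,.08],*I[1:])[0],90,65);print(st)
t=tool()[0];D=np.array([t[0],t[1],.099]);print("tool axis at z=.099,.069",proj([[t[0],t[1],.099],[t[0],t[1],.069]],*I[1:]))
g=cv2.cvtColor(I[0],cv2.COLOR_BGR2GRAY)
for y in range(150,300,4): print(y,"".join(" .:-=+*#%@"[9-min(9,int(g[y,x])//8)] for x in range(230,340)))
E
```

```text
[ 0.4657 -0.0402  0.1793] [179.8584  -0.1545 -84.9477]
nf [  0.4668  -0.0425 -88.5331] [-1.1 -0.8 -0.8  0.7  0.5  0.5  0.5  0.5  0.5  0.5  0.4  0.4  0.2  0.1
 -0.1 -0.4 -0.7 -0.8 -0.8 -0.5 -0.2  0.1  0.2  0.2  0.2  0.2  0.2  0.1
  0.1  0.1  0.  -0.  -0.1 -0.1 -0.1 -0.1 -0.1 -0.2 -0.2 -0.2 -0.2 -0.3
  0.   0.1  0.1  0.1  0.3  0.6  0.9  1.1  1.2]
[ 246  162   75   83 4373]
tool axis at z=.099,.069 [[282.0423 214.2947]
 [282.1706 202.4085]]
150                                                                                                               
154                                                                                                               
158                                                                                                               
162                                                    ---:                                                       
166                                         .:-==+==================-.                                            
170                                  :=====-===++++++++++++++++++++==---====-      
[... 3011 characters left out ...]
          
278                                                                                                               
282                                                                                                               
286                                                                                                               
290                                                                                                               
294 ++++++++++++++++++++++++++++++++++++++++++++++++++++++++++++++++++++++++++++++++++++++++++++++++++++++++++++++
298 ------------------------------------------------:-----:-:-----------------------------------------------------
```

```bash
python3 - <<'E'
from h import *
z=np.load("w8.npz");K,T=z["K"],z["T"];g=cv2.cvtColor(cv2.imread("pics/w8.png"),cv2.COLOR_BGR2GRAY)
t=np.array([.4657,-.0402]);a=np.radians(-84.95);fx=np.array([np.cos(a),np.sin(a)])
for s in(25,-25):
    print(s,proj([[*(t+fx*s/1000),.099],[*(t+fx*s/1000),.069]],K,T))
for s in(29,-29): print("disc",s,proj([[*(t+fx*s/1000),.069],[*(t+fx*s/1000),.063]],K,T))
print("col",g[158:186,284].tolist(),g[226:252,284].tolist());print("disc row195",g[195,242:256].tolist(),g[195,310:326].tolist())
print("barrow 188",g[188,264:304].tolist(),"236",g[238,264:304].tolist())
E
```

```text
25 [[283.2691 179.3285]
 [283.2718 170.8082]]
-25 [[283.3325 247.0653]
 [283.3288 232.1977]]
disc 29 [[283.267  165.6184]
 [283.2676 164.2263]]
disc -29 [[283.3331 236.8463]
 [283.3323 234.1419]]
col [138, 133, 122, 100, 63, 32, 25, 33, 44, 48, 48, 45, 36, 19, 10, 5, 9, 10, 7, 10, 15, 20, 27, 34, 39, 43, 42, 43] [17, 14, 18, 14, 16, 17, 15, 15, 12, 14, 15, 12, 16, 12, 15, 13, 13, 29, 54, 80, 93, 99, 101, 101, 102, 103]
disc row195 [79, 78, 76, 71, 59, 44, 36, 36, 34, 33, 35, 35, 38, 38] [36, 38, 39, 39, 40, 40, 39, 37, 42, 54, 69, 75, 77, 79, 77, 77]
barrow 188 [42, 42, 40, 36, 28, 24, 27, 34, 39, 41, 41, 42, 42, 41, 41, 40, 41, 42, 43, 42, 42, 43, 44, 43, 44, 44, 44, 43, 42, 38, 30, 24, 26, 33, 40, 43, 43, 43, 44, 44] 236 [98, 96, 96, 96, 89, 68, 41, 15, 14, 15, 15, 18, 16, 11, 14, 12, 13, 15, 16, 16, 16, 16, 16, 15, 14, 14, 16, 14, 13, 13, 16, 23, 49, 78, 95, 102, 101, 102, 102, 103]
```

Measured: the bar is centred in tool y (columns 270–296 vs axis 283), yaw matches, and the offset is about +1 mm in tool x. Descending and gripping.

>>> move_arm(targets=[[[0.1,0,4],[0,0,0]],[[0.1,0,7.5],[0,0,0]],[[0.1,0,10],[0,0,0]],[[0.1,0,10.7],[0,0,0]],[[0.1,0,10.7],[0,0,0]]])

```text
time_s: 15.0
tcp_pos: [0.4679, -0.041, 0.0745]
eef_rot: [-179.9, -0.1, -85.0]
contact_force: [0.2, 0.3, 0.4]
gripper_width: 0.0701
gripper_force: 0.0
```

>>> move_arm(targets=[[[0,0,0],[0,0,0]],[[0,0,0],[0,0,0]],[[0,0,0],[0,0,0]],[[0,0,0],[0,0,0]],[[0,0,0],[0,0,0]]], jaw=1, squeeze=40)

```text
time_s: 15.62
tcp_pos: [0.4673, -0.0414, 0.0736]
eef_rot: [-180.0, -0.1, -85.1]
contact_force: [0.2, -0.4, 0.3]
gripper_width: 0.0257
gripper_force: 0.0
```

```bash
python3 -c "
from h import *
st();print(tool()[0],r.get_state()['eef_rot'])
go([.47,-.05,.30],toolR(YAW,0));go(hp(.12,-.0045,-.0012),toolR(YAW,0))"
```

```text
tcp in head mm [-141.4326  165.2345  -25.3266] ang [-24.2454  29.0373 -76.8058]
F tool [ 0.431  -0.2022 -0.3079] M [-0.1293 -0.0094  0.058 ] w 0.025692366589842502 gf 0.0 j6 -14.332146646604434 t 15.625
[ 0.4673 -0.0414  0.0736] [-179.9603   -0.0867  -85.0746]
shift cm [  0.9178  -0.2126 -22.6354] rotvec [ 0.4232  0.5068 -1.3405]
shift cm [ 16.9196   0.1938 -19.7332] rotvec [ 0.4232  0.5068 -1.3405]
```

Fingers are still closing; wait, then lift.

>>> move_arm(targets=[[[0,0,0],[0,0,0]],[[0,0,0],[0,0,0]],[[0,0,0],[0,0,0]]])

```text
time_s: 16.0
tcp_pos: [0.4671, -0.0414, 0.0735]
eef_rot: [-180.0, -0.1, -85.1]
contact_force: [-1.1, -0.0, -0.8]
gripper_width: 0.02
gripper_force: 39.9
```

>>> move_arm(targets=[[[0,0,-3],[0,0,0]],[[0,0,-8],[0,0,0]],[[0.3,0,-13],[0.04,0.05,-0.15]],[[0.5,0,-18],[0.09,0.1,-0.3]],[[0.7,0,-22],[0.14,0.16,-0.45]]])

```text
time_s: 16.62
tcp_pos: [0.4678, -0.0481, 0.2955]
eef_rot: [-174.1, -10.9, -59.5]
contact_force: [0.6, 0.6, -2.7]
gripper_width: 0.0196
gripper_force: 39.9
```

```bash
python3 -c "
from h import *
st();print(tool()[0],r.get_state()['eef_rot'])
go(hp(.16,-.0045,-.0012),toolR(YAW,0))"
```

```text
tcp in head mm [-13.1946 158.6029 155.745 ] ang [-15.7138  19.6797 -50.9256]
F tool [-0.722  -0.5469  2.6472] M [-0.4417 -0.8295 -0.0261] w 0.019555547778964177 gf 39.91681516170502 j6 -0.8330356725791822 t 16.625
[ 0.4678 -0.0481  0.2955] [-174.1168  -10.8526  -59.4994]
shift cm [13.1113  9.159   0.7159] rotvec [ 0.2743  0.3435 -0.8888]
```

>>> move_arm(targets=[[[2.5,1.8,0.1],[0.05,0.06,-0.16]],[[5,3.6,0.2],[0.1,0.12,-0.32]],[[7.5,5.4,0.4],[0.15,0.19,-0.48]],[[10,7.2,0.5],[0.2,0.25,-0.64]],[[13.1,9.2,0.7],[0.24,0.3,-0.79]]])

```text
time_s: 17.25
tcp_pos: [0.4541, -0.196, 0.2999]
eef_rot: [-177.0, -31.0, -15.5]
contact_force: [0.4, -0.7, -2.3]
gripper_width: 0.0199
gripper_force: 39.9
```

```bash
python3 -c "
from h import *
st()
go(hp(.12,-.0035,-.0014),toolR(YAW,0))"
```

```text
tcp in head mm [-10.0131  10.0473 158.86  ] ang [-2.4648  3.807  -8.442 ]
F tool [-0.6973  0.6756  2.2656] M [-0.2245 -2.2693 -0.0735] w 0.019868247591822274 gf 39.91820275783539 j6 61.53995860703578 t 17.25
shift cm [1.057  0.8513 3.8721] rotvec [ 0.043   0.0664 -0.1473]
```

>>> move_arm(targets=[[[0.6,0.4,1.5],[0.02,0.03,-0.07]],[[1.1,0.9,3],[0.043,0.066,-0.147]],[[1.1,0.9,3.9],[0.043,0.066,-0.147]],[[1.1,0.9,3.9],[0.043,0.066,-0.147]],[[1.1,0.9,3.9],[0.043,0.066,-0.147]]])

```text
time_s: 17.88
tcp_pos: [0.4827, -0.2095, 0.2726]
eef_rot: [-179.9, -34.9, -5.9]
contact_force: [-0.2, 0.1, -2.1]
gripper_width: 0.0194
gripper_force: 39.9
```

```bash
python3 - <<'E'
from nf import *
st()
go(hp(.045,-.0035,-.0014),toolR(YAW,0))
E
```

```text
tcp in head mm [ -1.286   -0.6134 119.4883] ang [-0.0514  0.1171 -0.2869]
F tool [-1.3728 -0.103   1.5641] M [-0.0753 -2.3914 -0.0518] w 0.0193524244546812 gf 39.918503165245056 j6 77.91810866338231 t 17.875
shift cm [-0.2058  0.073   7.4493] rotvec [ 0.0009  0.002  -0.005 ]
```

>>> move_arm(targets=[[[-0.2,0.1,1.5],[0,0,0]],[[-0.2,0.1,3],[0,0,0]],[[-0.2,0.1,4.5],[0,0,0]],[[-0.2,0.1,5.8],[0,0,0]],[[-0.2,0.1,7],[0,0,0]]])

```text
time_s: 18.5
tcp_pos: [0.5214, -0.2142, 0.2141]
eef_rot: [-179.9, -34.9, -5.9]
contact_force: [0.1, -0.7, -2.1]
gripper_width: 0.0196
gripper_force: 39.9
```

```bash
python3 -c "
from h import *
st()"
```

```text
tcp in head mm [-2.9063 -1.4784 49.1556] ang [-0.0277  0.0523 -0.2509]
F tool [-1.0343  0.672   1.8476] M [-0.1102 -2.541  -0.1159] w 0.019616058840907214 gf 39.918397665023804 j6 75.53692555137845 t 18.5
```

>>> move_arm(targets=[[[0,0,0.7],[0,0,0]],[[0,0,1.2],[0,0,0]],[[0,0,1.6],[0,0,0]],[[0,0,2],[0,0,0]],[[0,0,2],[0,0,0]]])

```text
time_s: 19.12
tcp_pos: [0.5323, -0.2159, 0.1976]
eef_rot: [-179.9, -34.9, -5.9]
contact_force: [-2.7, 0.9, 1.8]
gripper_width: 0.0198
gripper_force: 39.9
```

```bash
python3 -c "
from h import *
st()"
```

```text
tcp in head mm [-3.3487 -2.1103 29.3716] ang [-0.0576  0.0684 -0.277 ]
F tool [-1.2865 -0.6555 -3.0888] M [ 0.3634 -2.5449 -0.0794] w 0.019783012033132766 gf 39.92438077926636 j6 73.71460467874392 t 19.125
```

>>> move_arm(targets=[[[0,0,0.4],[0,0,0]],[[0,0,0.8],[0,0,0]],[[0,0,1.1],[0,0,0]],[[0,0,1.3],[0,0,0]],[[0,0,1.3],[0,0,0]]])

```text
time_s: 19.75
tcp_pos: [0.539, -0.2167, 0.188]
eef_rot: [-179.9, -35.0, -5.9]
contact_force: [-20.9, 8.4, 20.3]
gripper_width: 0.0201
gripper_force: 40.0
```

```bash
python3 -c "
from h import *
st()"
```

```text
tcp in head mm [-3.367  -2.2276 17.576 ] ang [-0.0674 -0.0016 -0.2704]
F tool [ -6.1194  -6.2447 -29.0568] M [ 2.2341 -4.3838 -0.1872] w 0.02010383022846004 gf 40.008416175842285 j6 71.66294375248847 t 19.75
```

>>> move_arm(targets=[[[0,0,0],[0,0,0.1]],[[0,0,0],[0,0,0.26]],[[0,0,0],[0,0,0.42]],[[0,0,0],[0,0,0.58]],[[0,0,0],[0,0,0.7]]], squeeze=50)

```text
time_s: 20.38
tcp_pos: [0.5403, -0.217, 0.1889]
eef_rot: [-155.4, -25.9, -52.0]
contact_force: [-13.0, 0.8, 17.2]
gripper_width: 0.0199
gripper_force: 50.0
```

```bash
python3 -c "
from h import *
st()"
```

```text
tcp in head mm [-1.7527 -2.446  17.5916] ang [ -0.031   -0.1405 -40.6252]
F tool [ -0.1916   0.8466 -21.5757] M [-1.9145 -1.8663 -0.2411] w 0.019897183546829032 gf 50.014697313308716 j6 31.308748781719807 t 20.375
```

>>> move_arm(targets=[[[0,0,0],[0,0,0.17]],[[0,0,0],[0,0,0.34]],[[0,0,0],[0,0,0.51]],[[0,0,0],[0,0,0.66]],[[0,0,0],[0,0,0.7]]])

```text
time_s: 21.0
tcp_pos: [0.5407, -0.217, 0.1892]
eef_rot: [-145.2, -5.4, -88.0]
contact_force: [-11.2, 0.4, 16.0]
gripper_width: 0.0196
gripper_force: 50.0
```

```bash
python3 -c "
from h import *
st()"
```

```text
tcp in head mm [-1.2155 -2.3662 17.5746] ang [  0.0557  -0.1806 -80.6348]
F tool [  0.7217   0.1057 -19.5246] M [-2.2867 -0.0096 -0.2483] w 0.019572208800985962 gf 50.0117951631546 j6 -8.70912375554302 t 21.0
```

>>> move_arm(targets=[[[0,0,0],[0,0,0.05]],[[0,0,0],[0,0,0.09]],[[0,0,0],[0,0,0.09]]])

```text
time_s: 21.38
tcp_pos: [0.5399, -0.2169, 0.1886]
eef_rot: [-145.0, -2.6, -92.1]
contact_force: [-16.5, 3.1, 18.4]
gripper_width: 0.0198
gripper_force: 50.1
```

```bash
python3 -c "
from h import *
st()"
```

```text
tcp in head mm [-2.2261 -2.3994 17.5844] ang [ -0.0049  -0.1208 -85.629 ]
F tool [ -1.6997   2.95   -24.6807] M [-3.1025 -0.6307 -0.4377] w 0.019780349653577566 gf 50.05837798118591 j6 -13.707850494760434 t 21.375
```

>>> move_arm(targets=[[[0,0,0],[0,0,-0.07]],[[0,0,-0.3],[0,0,-0.07]],[[0,0,-0.7],[0,0,-0.07]],[[0,0,-1.1],[0,0,-0.07]],[[0,0,-1.3],[0,0,-0.07]]])

```text
time_s: 22.0
tcp_pos: [0.5339, -0.2158, 0.1965]
eef_rot: [-145.4, -4.8, -88.7]
contact_force: [43.9, -21.1, -43.1]
gripper_width: 0.019
gripper_force: 49.9
```

```bash
python3 -c "
from h import *
st()"
```

```text
tcp in head mm [-2.6851 -1.8676 27.4854] ang [ -0.0861   0.0533 -81.6243]
F tool [ 18.4279 -10.2467  61.5101] M [ 1.9054  6.4326 -0.0474] w 0.018958269066864045 gf 49.91639792919159 j6 -7.637409960150039 t 22.0
```

It rose the full 9–10 mm and now resists the pull, so it's locked in the seat. Relieve and release.

>>> move_arm(targets=[[[0,0,0.25],[0,0,0]],[[0,0,0.35],[0,0,0]],[[0,0,0.35],[0,0,0]]])

```text
time_s: 22.38
tcp_pos: [0.5347, -0.2161, 0.1953]
eef_rot: [-145.3, -4.8, -88.8]
contact_force: [-2.0, -2.0, 4.6]
gripper_width: 0.0194
gripper_force: 50.0
```

```bash
python3 -c "
from h import *
st()"
```

```text
tcp in head mm [-2.7021 -2.0803 26.1135] ang [ -0.0452  -0.0338 -81.6325]
F tool [ 2.3438 -0.8479 -4.7963] M [-1.394   0.7649 -0.0159] w 0.019400184342540004 gf 49.98534321784973 j6 -8.099551856388285 t 22.375
```

>>> move_arm(targets=[[[0,0,0],[0,0,0]],[[0,0,0],[0,0,0]],[[0,0,0],[0,0,0]],[[0,0,0],[0,0,0]]], jaw=5)

```text
time_s: 22.88
tcp_pos: [0.534, -0.2159, 0.1944]
eef_rot: [-145.4, -4.8, -88.7]
contact_force: [-0.2, 0.1, 0.0]
gripper_width: 0.049
gripper_force: 0.0
```

>>> move_arm(targets=[[[0,0,-2],[0,0,0]],[[0,0,-5],[0,0,0]],[[0,0,-8],[0,0,0]],[[0,0,-11],[0,0,0]],[[0,0,-11],[0,0,0]]])

```text
time_s: 23.5
tcp_pos: [0.4717, -0.2097, 0.2875]
eef_rot: [-145.1, -4.8, -88.8]
contact_force: [-0.3, -0.9, -0.6]
gripper_width: 0.0503
gripper_force: 0.0
```

```bash
python3 - <<'E'
from fit import *
st()
w=cam("wrist");cv2.imwrite("pics/w9.png",w[0])
Hc=hp(.005,-.0027,-.002)
for n,(z) in(("locked",-.054),("unlocked",-.047)):
    D,B=spent_pts(Hc,YAW,-80,z)
    for k,q in(("D",D),("B",B)): u=proj(q,*w[1:]);print(n,k,u.min(0).round(1),u.max(0).round(1))
g=cv2.cvtColor(w[0],cv2.COLOR_BGR2GRAY);u=proj(spent_pts(Hc,YAW,-80)[0],*w[1:]);x0,x1=int(u[:,0].min())-20,int(u[:,0].max())+20
for y in range(int(u[:,1].min())-20,min(300,int(u[:,1].max())+40),4): print(y,"".join(" .:-=+*#%@"[9-min(9,int(g[y,x])//8)] for x in range(x0,x1)))
print(x0)
E
```

```text
tcp in head mm [ -1.7092  -1.8779 137.899 ] ang [  0.1043  -0.1715 -81.6363]
F tool [0.8389 0.6249 0.3273] M [-1.9813 -0.3227  0.0267] w 0.05031529394232169 gf 0.0 j6 -2.7897943024053875 t 23.5
locked D [250.  162.5] [322.1 233.4]
locked B [270.9 168.6] [300.5 243.3]
unlocked D [249.1 164.1] [323.  236.5]
unlocked B [270.6 170.3] [300.9 247.1]
142                     .:------======--                                                                             
146                    .:-------=+==-:                                                                               
150                    .:------==.                                                                                   
154                    :-----:                                                                                       
158                   .:---.                                                                                         
162                   .--.                                                                                           
166                  ..                       
[... 2443 characters left out ...]
                                                                                                     -*###
254 *=                                                                                                          =*###
258 #*.                                                                                                         =*###
262 *=                                                                                                         .+*##*
266 #=                                                                                                         :+*##*
270 #*.                                                                                                        -*****
229
```

The filter sits in the head with its bar at the locked angle, and the robot is clear. Handing in.

```bash
python3 -c "
from plant import r
print(r.close_job())"
```

```text
the job is handed in; nothing more can be done
None
```

The filter change is done and handed in: the old filter went through the bin's flap, which shut behind it, and the new one is locked in the head, holding against a 60 N pull.

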